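# Hang the chip shield on the lathe guard bar and lock it with the cam

## Robot

A 6-joint arm with a two-finger parallel gripper is mounted at the origin on the work surface. World frame = base frame: x ahead of the robot, y to its left, z up, the work surface at z = 0. Lengths are in m, angles in degrees, forces in N, time in s.
With the tool pointing down it reaches from about 0.375 to 0.9 m from the base axis. Payload 3.1 kg.
Tool frame: the origin (TCP) lies on the centre line of the jaws, within the pads' length; the fingertips stand 19 mm ahead of it and the grasp point (between the pads) is the TCP; z points along the fingers, y is the direction in which the jaws open and shut (so a half turn about z gives the same grasp; the last joint's range is limited). The gripper opens to 87 mm and grips with 3 to 60 N. Pads are 19 mm wide; open, the fingers measure 117 mm over their backs; the gripper's body (75 mm by 190 mm) begins 51 mm behind the grasp point.
Start: joints at [63.283, 30.224, 82.088, -0, 67.689, -10.227], TCP at [0.177, 0.599, 0.242] pointing down, gripper open.
Joint ranges: [-176.69, 176.69], [-43.24, 126.21], [12.49, 139.97], [-82, 262], [0, 151.66], [-163.58, 163.58]. Speed limits (degrees/s): [159.86, 159.86, 180, 180, 180, 180].

## Interface

Orientations are given as a 3x3 rotation matrix whose columns are the frame's x, y, z axes.
In Python, from rig import bot gives the robot as it stands.
- The arm moves only by the tool carry_out, never from a script. Its argument "targets" is a list of rows, each a list of 6 numbers: the shift along the tool's x, y, z each as a share of 200 mm, from -1 to 1, then the turn, a rotation vector about the tool's x, y, z each as a share of pi/2 rad, from -1 to 1. In form: [[dx, dy, dz, ax, ay, az], ...]. A call has 1 to 20 rows; each row is the pose to reach, as a shift and turn from the pose measured when the call began, along the tool's axes at that moment; what a row does not reach only later rows make up. A row lasts 1/8 s, in which the tool goes at most 62.5 mm and 10.7 degrees, less where a joint would pass 70% of its speed; a pose out of reach is approached as far as the arm can. A call with a number of a shift or a turn outside -1 to 1 is refused whole. A call with a gripper value outside its range is refused whole. "jaw" is the gripper's target within -1 to 1 (fully open at 1, half-way at 0, shut at -1), set as the call begins (left out, the last holds). The fingers move at their own pace and stop on an object; the grip force is fixed at half the most. Time passes only in rows, so rows that repeat a pose let the fingers close. It gives the time, the measured TCP pose, the force and the opening at its end, in the units of the state.
- bot.read_state(): the state, without advancing time (a new reading comes with each control period).
- bot.capture(name): name is "scene" or "top" or "wrist"; returns the picture (400x640x3 uint8, blue, green, red); there is no depth.
- bot.camera_info(name): a dict with "camera_matrix" (3x3 intrinsics, pixels), "view" (4x4, takes a point from world to camera coordinates); the wrist camera has in their place "mount" (4x4, takes a point from camera to tool coordinates, whose origin is the TCP and whose axes are the flange's). Camera axes: x right, y down, z forward; pixel columns grow to the right and rows downward; lengths in m; the calibration is good to about 2 mm. A picture is of the moment at which its call begins: read the wrist's pose just before it. camera_info takes no time and is no camera call.
- bot.hand_in(): hands the job in, once; it reports no verdict.
The state is a dict: "time_s": time; "joint_positions": joint angles; "qvel": joint speeds; "tau": joint torques, N m; "position": TCP position; "tcp_rot": TCP orientation; "force": force on the tool from outside, world axes, zero at the start; "moment": the same for the moment, N m; "opening": opening from 0.0 (shut) to 1.0 (fully open).
Only numpy, scipy, OpenCV 4.12 (cv2) and the standard library are available. Lean on these libraries where they do the work, as an engineer would, in place of code of your own. Each camera call takes 0.05 s, during which the arm holds its last target.

## Task

Hang the yellow chip shield over the steel guard bar so that it sits astride the bar, fully down, between the dark fixed flange and the brass jaw, lowering it on rather than dropping it. Then, with the shield let go, turn the cam disc by its red pin half a turn clockwise to its stop, so that the jaw draws the shield tight against the fixed flange. Do not disturb the loose tools on the bench.

Things in the scene. Friction and masses are not known exactly. Their poses are not given: they have to be found in the camera images.
- shield_grip (a point): Chip shield, loose, 0.2 to 0.45 kg, standing on the bench: a yellow inverted-U channel with a black grip rib on top. This point is the rib's centre, 101 mm above the feet (116 mm high in all); rib 14 mm thick along x, 56 mm long along y, 30 mm high; z up. Hold it by the rib, closing along x.
- shield: The same shield; origin between its feet, 101 mm below shield_grip, same axes. Symmetric: either way round fits. Bridge under the rib 40 (x) x 100 (y) x 6 mm, its underside 80 mm above the feet. Side plates 4 mm thick, 32 mm apart inside, 100 mm long along y; the feet flare to about 60 mm over all. 45-degree fillets under the bridge centre it on the bar.
- bar_mid (a point): Fixed guard stand, green base and posts: a steel bar 20 mm in diameter runs along this frame's y, 140 mm above the bench. This point is on the bar's axis, mid-way in the open gap where the shield hangs; x across the bar, z up. Fully hung, the shield's y lies along the bar (either way) and its rib's centre is 31 mm above this point; drawn tight it is at y = +10 mm.
- stand: The same stand, origin on the bench 140 mm below bar_mid, same axes; base 100 x 330 x 12 mm. The dark fixed flange (48 mm in diameter) has its face at y = +60 mm; the brass jaw's face is at y = -60 mm when the cam is open: a gap of 120 mm for the 100 mm shield. Posts at y = +80 and -117 mm, 152 mm high.
- cam_axis (a point): On the vertical axis of the cam disc, at its upper face, 162 mm above the bench; fixed, 150 mm along +y from bar_mid. Aluminium disc 80 mm in diameter, 12 mm thick.
- cam_pin (a point): On the disc's red upright pin (12 mm in diameter, 45 mm above the disc's upper face), 24 mm above that face, 30 mm off the axis. It turns with the disc: open, it stands at -x of the axis (bar_mid frame), goes round by +y (away from the shield), ends at +x. It can be pinched from above and carried round the arc with the gripper's heading unchanged; under 10 N.
- cam (a joint): Cam disc angle, rad: 0 open, grows clockwise seen from above, stop at 3.14 (half a turn). Starts between 0 and 0.3. Stays where it is left. Its hook draws a bolt inside the bar, which moves the jaw.
- jaw: Brass jaw sliding on the bar; origin at the centre of its clamping face. Driven only by the cam: 26 mm towards the fixed flange (+y) in the half turn, on stiff spring washers, about 9 N on the shield.
- wrench: Loose bystander: steel wrench, 170 mm long, lying on the bench along its x. Origin at its underside.
- key_mid (a point): Loose bystander: T-handled chuck key, about 110 x 110 x 16 mm, lying on the bench.
- oil_bottle: Loose bystander: grey oil bottle, 56 mm in diameter, 150 mm high, upright. Origin at its underside.
- screwdriver: Loose bystander: screwdriver, 200 mm long, lying on the bench. Origin at its underside.
- bushing: Loose bystander: stepped brass bushing, 56 mm in diameter, 50 mm high, upright. Origin at its underside.
Not all that is in view belongs to the job. Of the things like the shield, leave any that is pink or turquoise; of the rest the smaller one is meant.

How it is judged:
By the outcome, as a careful person would: the job done as asked, in the order asked, and still so for the second after the job is handed in, with the robot touching nothing.
It also fails if it takes over 62 s, if anything falls off the work surface, if the arm or the gripper's body presses on something with over 40 N, if the wrist force passes 120 N, or if a joint passes its speed limit or range.

## Working session

There is one attempt and no reset: what is moved stays moved. The work goes in short steps, Python scripts to look and compute and a tool call to move; the robot and the scene stay as the last step left them, time stands still between calls to the robot, and variables do not carry over. Pictures are saved under pics/ and viewed, and the job is handed in when it is done.

Besides the shell and the picture viewer there is one more tool, called after ">>>" by a JSON object that holds its "method" and its "body". carry_out: Moves the arm, as the interface text tells. Shift numbers are shares of 200 mm and turn numbers shares of pi/2 rad, none past 1 either way. Its arguments: {"type":"object","properties":{"targets":{"type":"array"},"jaw":{"type":"number"}},"required":["targets"]}

```bash
mkdir -p pics; ls
python3 - <<'E'
from rig import bot
import cv2
s=bot.read_state(); print(s)
for n in("scene","top","wrist"):
    cv2.imwrite(f"pics/{n}0.png",bot.capture(n)); print(n,bot.camera_info(n))
E
```

```text
pics
{'time_s': 0.0, 'joint_positions': array([ 6.32841025e+01,  3.02766735e+01,  8.21592596e+01, -6.26742253e-04,
        6.76876087e+01, -1.02274730e+01]), 'qvel': array([-0.06767018, -0.06670865,  0.07036051,  0.02222392,  0.02109486,
       -0.06659987]), 'tau': array([ 1.23211117e-03, -4.40024006e+01, -1.76597768e+01,  6.34317705e-02,
        5.80729195e-02, -1.51635040e-04]), 'position': array([0.17704027, 0.59866009, 0.24058022]), 'tcp_rot': array([[-9.58878098e-01,  2.83816616e-01, -9.60320669e-04],
       [ 2.83817995e-01,  9.58876227e-01, -1.93057594e-03],
       [ 3.72899131e-04, -2.12374327e-03, -9.99997675e-01]]), 'force': array([-0.06137422, -0.43034355, -0.41635309]), 'moment': array([0.00689659, 0.03016792, 0.04327297]), 'opening': 0.9998532241334573}
scene {'camera_matrix': array([[427.91821273,   0.        , 319.53602742],
       [  0.        , 427.91821273, 202.31976368],
       [  0.        ,   0.        ,   1.        ]]), 'view': array([[-0.44099278,  0.89734686, -0.01714577,  0.30066277],
       [ 0.55362149,  0.25693656, -0.79214067, -0.23131765],
       [-0.70
[... 371 characters left out ...]
79874,  0.00930368, -0.09109504,  0.59018945],
       [ 0.09127884,  0.02173467, -0.99558816,  1.24184361],
       [ 0.        ,  0.        ,  0.        ,  1.        ]])}
wrist {'camera_matrix': array([[351.07241835,   0.        , 318.19010555],
       [  0.        , 351.07241835, 194.99415739],
       [  0.        ,   0.        ,   1.        ]]), 'mount': array([[-2.08310734e-05, -9.68584736e-01, -2.48683753e-01,
         6.88095475e-02],
       [ 9.99999991e-01, -5.28626984e-05,  1.22126714e-04,
        -1.61589751e-03],
       [-1.31436165e-04, -2.48683748e-01,  9.68584728e-01,
        -1.43393288e-01],
       [ 0.00000000e+00,  0.00000000e+00,  0.00000000e+00,
         1.00000000e+00]])}
```

View pics/scene0.png

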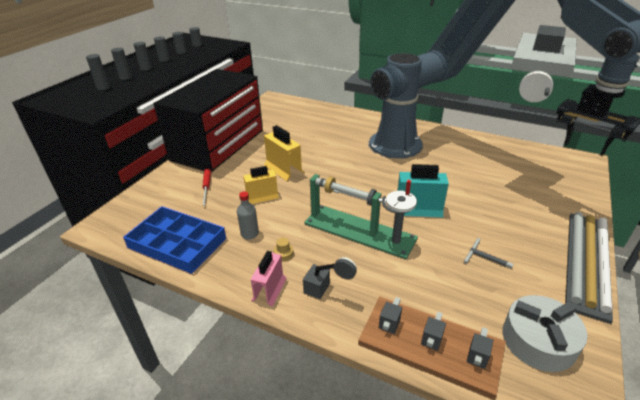

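View pics/top0.png

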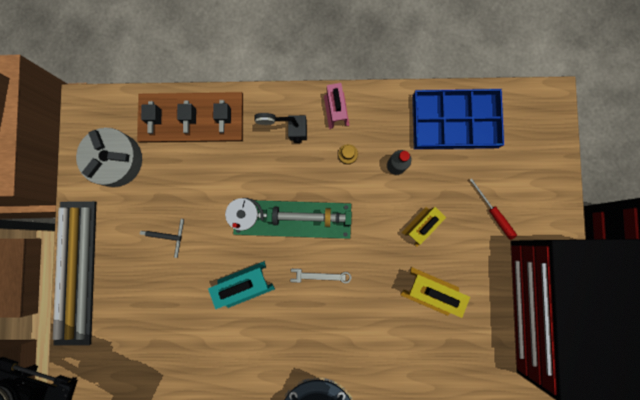

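View pics/wrist0.png

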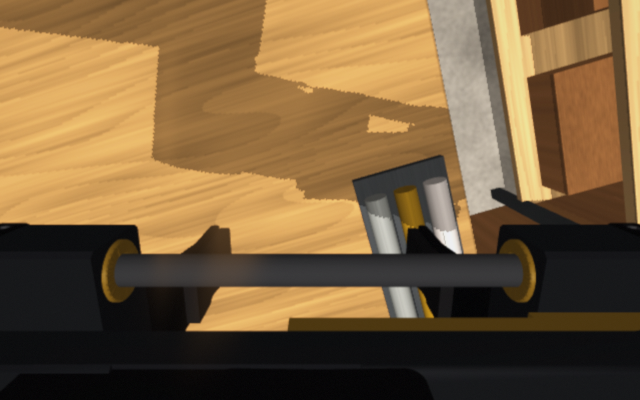

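The top view shows the small yellow shield at (426,226). The stand runs along the image columns, with the disc at (241,213) and the red pin at (236,225). Next I'll measure them.

```bash
cat > h.py <<'E'
import numpy as np, cv2
from rig import bot
def ray(n,uv,state=None):
    ci=bot.camera_info(n);K=ci["camera_matrix"]
    if n=="wrist":
        T=np.eye(4);T[:3,:3]=state["tcp_rot"];T[:3,3]=state["position"];C=T@ci["mount"]
    else: C=np.linalg.inv(ci["view"])
    d=C[:3,:3]@np.linalg.inv(K)@np.array([uv[0],uv[1],1.]);return C[:3,3],d
def onz(n,uv,z,state=None):
    o,d=ray(n,uv,state);return o+d*(z-o[2])/d[2]
def tri(*rs):
    A=np.zeros((3,3));b=np.zeros(3)
    for o,d in rs:
        d=d/np.linalg.norm(d);P=np.eye(3)-np.outer(d,d);A+=P;b+=P@o
    p=np.linalg.solve(A,b);return p,[np.linalg.norm((np.eye(3)-np.outer(d,d)/(d@d))@(p-o)) for o,d in rs]
def blobs(m,lo=20):
    n,l,s,c=cv2.connectedComponentsWithStats(m.astype(np.uint8))
    return [(s[i,4],c[i],l==i,s[i,:4]) for i in range(1,n) if s[i,4]>=lo]
E
python3 - <<'E'
from h import *
np.set_printoptions(precision=4,suppress=True)
t=cv2.imread("pics/top0.png");s=cv2.imread("pics/scene0.png")
ht=cv2.cvtColor(t,cv2.COLOR_BGR2HSV);hs=cv2.cvtColor(s,cv2.COLOR_BGR2HSV)
for nm,im,h in(("top",t,ht),("scene",s,hs)):
    y=(h[...,0]>20)&(h[...,0]<32)&(h[...,1]>200)&(h[...,2]>90)
    for a,c,m,bb in blobs(y,100): print(nm,"yellow",a,c,bb)
    r=((h[...,0]<6)|(h[...,0]>174))&(h[...,1]>150)&(h[...,2]>60)
    for a,c,m,bb in blobs(r,8): print(nm,"red",a,c,bb)
    g=(h[...,0]>60)&(h[...,0]<85)&(h[...,1]>100)
    for a,c,m,bb in blobs(g,100): print(nm,"green",a,c,bb)
    k=h[...,2]<45
    for a,c,m,bb in blobs(k,30):
        if a<900: print(nm,"black",a,c,bb,cv2.minAreaRect(np.argwhere(m)[:,::-1].astype(np.float32)))
def crop(im,x,y,w,h,f,n): cv2.imwrite(n,cv2.resize(im[y:y+h,x:x+w],None,fx=f,fy=f,interpolation=cv2.INTER_CUBIC))
crop(t,210,180,160,80,5,"pics/t_stand.png");crop(t,390,190,80,60,8,"pics/t_sh.png")
crop(s,230,150,220,110,3.6,"pics/s_stand.png")
E
```

```text
top red 85 [404.1647 155.5412] [399 151  11  10]
top red 302 [502.894  222.8642] [490 207  27  32]
top red 59 [635.8136 221.9492] [634 209   4  29]
top red 46 [602.7826 224.9565] [601 213   4  25]
top red 16 [234.8125 224.6875] [233 223   5   4]
top red 12 [520.0833 252.5   ] [520 247   2  12]
top red 20 [533.1 256.3] [533 247   2  18]
top red 292 [550.9486 320.1199] [547 247   9 147]
top red 12 [521.  267.5] [521 262   1  12]
top red 15 [534. 273.] [534 266   1  15]
top red 17 [522. 290.] [522 282   1  17]
top red 21 [535.1429 295.7143] [535 286   2  19]
top red 19 [523.0526 311.9474] [523 303   2  18]
top red 21 [536.1429 315.7143] [536 306   2  19]
top red 20 [524.05 332.45] [524 323   2  19]
top red 36 [537.5 342.5] [537 326   2  34]
top red 18 [525.0556 353.5   ] [525 345   2  18]
top red 15 [539. 372.] [539 365   1  15]
top red 9 [526. 370.] [526 366   1   9]
top green 2425 [300.2854 220.5608] [234 201 117  37]
top black 104 [336.5481  99.5577] [333  89   8  22] ((336.5, 99.50000762939453), (21.536266326904297, 4.767570495605469), 80.53767395019531)
top black 142 [493.1197  99.
[... 5472 characters left out ...]
27344, 292.6956787109375), (75.80003356933594, 39.066165924072266), 65.0952377319336)
scene black 69 [321.8986 268.7536] [315 265  19  11] ((322.9584655761719, 267.64837646484375), (6.972604274749756, 20.100709915161133), 60.64224624633789)
scene black 85 [546.7294 322.7412] [541 318  13  16] ((548.58056640625, 324.0436096191406), (17.44964027404785, 9.585013389587402), 55.00798034667969)
scene black 35 [138.7429 334.6857] [134 332  11   8] ((138.7692108154297, 334.34613037109375), (9.429903984069824, 6.933752536773682), 33.6900634765625)
scene black 221 [147.6063 352.1493] [136 337  22  31] ((147.18492126464844, 351.5068054199219), (33.84907913208008, 10.510594367980957), 65.55604553222656)
```

View pics/t_stand.png

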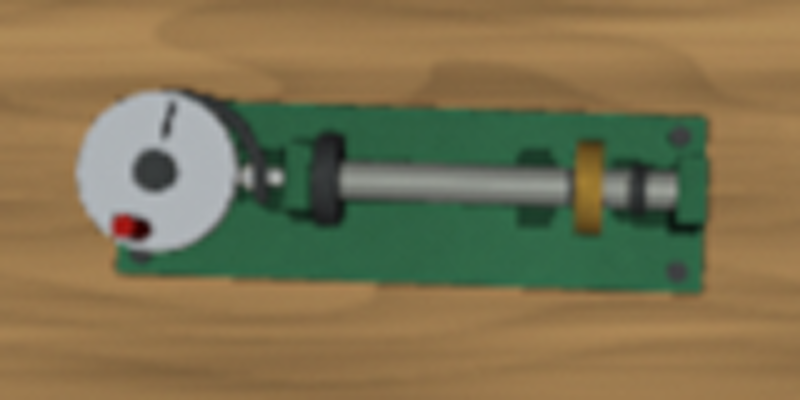

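View pics/t_sh.png

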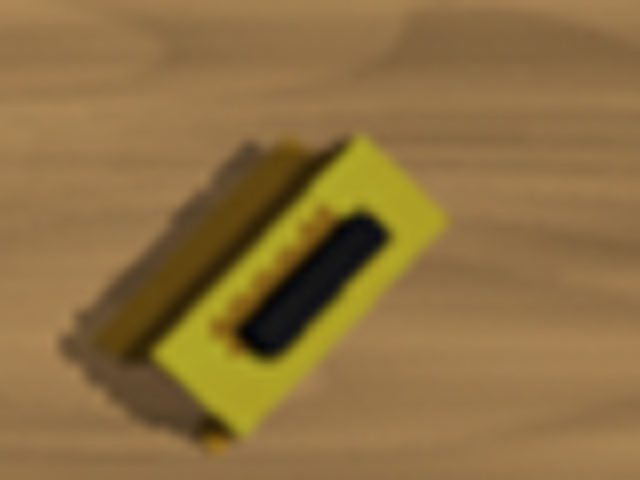

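View pics/s_stand.png

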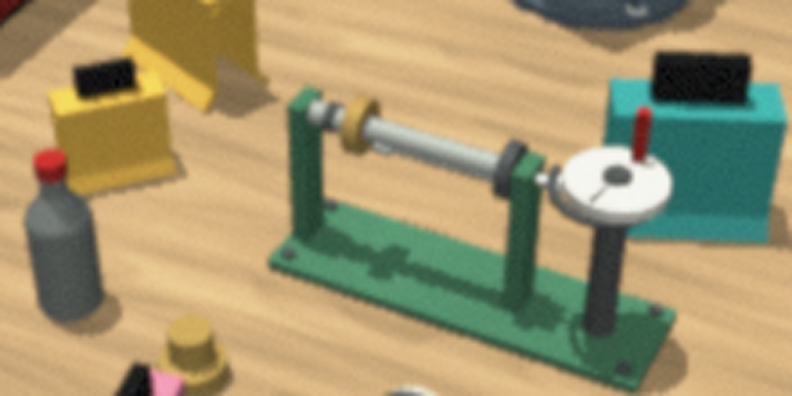

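Run:
```python
from h import *
np.set_printoptions(precision=4,suppress=True)
c=np.array([[360,135],[450,220],[240,438],[152,352]])/8-.44+[390,190]
P=np.array([onz("top",u,.086) for u in c]);print("bridge",P,P.mean(0),[np.linalg.norm(P[i]-P[(i+1)%4]) for i in range(4)])
for a,b in((P[0],P[3]),(P[1],P[2])): d=a-b;print("shield y heading",np.degrees(np.arctan2(d[1],d[0])))
print("rib c z.11",onz("top",(428.25,225.25),.113))
D=np.array([(77+240)/2,(90+253)/2])/5-.4+[210,180]
C=onz("top",D,.162);print("disc",C, "hub",onz("top",np.array([155,171])/5-.4+[210,180],.162))
B=[onz("top",np.array(u)/5-.4+[210,180],.14) for u in((342,180.5),(570,187))];print("bar",B)
d=B[0]-B[1];print("heading",np.degrees(np.arctan2(d[1],d[0])))
# base corners
bc=np.array([[708,118],[702,293],[117,273]])/5-.4+[210,180]
Q=np.array([onz("top",u,.012) for u in bc]);print("base",Q,[np.linalg.norm(Q[i]-Q[i+1]) for i in range(2)])
d=Q[2]-Q[1];print(np.degrees(np.arctan2(d[1],d[0])), "centre from diag",(Q[0]+Q[2])/2)
p,e=tri(ray("top",np.array([121,225])/5-.4+[210,180]),ray("scene",np.array([642,112])/3.6-.36+[230,150]));print("pin top",p,e)
p,e=tri(ray("top",np.array([157,171])/5-.4+[210,180]),ray("scene",np.array([617,177])/3.6-.36+[230,150]));print("hub tri",p,e)
p,e=tri(ray("top",(428.25,225.25)),ray("scene",(258.8,171.2)));print("rib tri",p,e)
```

```text
bridge [[ 0.5677 -0.3154  0.086 ]
 [ 0.5395 -0.3439  0.086 ]
 [ 0.4688 -0.2735  0.086 ]
 [ 0.4971 -0.2455  0.086 ]] [ 0.5183 -0.2946  0.086 ] [np.float64(0.04011478219500324), np.float64(0.09981292414330499), np.float64(0.03970988498646591), np.float64(0.09938419787954907)]
shield y heading -44.693096674885986
shield y heading -44.92692211311538
rib c z.11 [ 0.5174 -0.2917  0.113 ]
disc [0.5476 0.1802 0.162 ] hub [0.5478 0.1819 0.162 ]
bar [array([0.5436, 0.0913, 0.14  ]), array([ 0.5393, -0.024 ,  0.14  ])]
heading 87.87531919145322
base [[ 0.5847 -0.1002  0.012 ]
 [ 0.4868 -0.0955  0.012 ]
 [ 0.5005  0.232   0.012 ]] [np.float64(0.09795667299993654), np.float64(0.32783835220277496)]
87.61494287733366 centre from diag [0.5426 0.0659 0.012 ]
pin top [0.5198 0.1884 0.2051] [np.float64(0.0012578495032279794), np.float64(0.00125784950322804)]
hub tri [0.5478 0.1812 0.1615] [np.float64(0.0001285301259644879), np.float64(0.00012853012596447072)]
rib tri [ 0.5184 -0.2952  0.1009] [np.float64(0.0010771790808076112), np.float64(0.001077179080807578)]
```

```bash
cat >> h.py <<'E'
from scipy.spatial.transform import Rotation as Ro
def Rd(hd):  # tool down, y axis heading hd deg
    h=np.radians(hd);y=np.array([np.cos(h),np.sin(h),0]);z=np.array([0,0,-1.]);return np.column_stack([np.cross(y,z),y,z])
def rel(p,hd,s=None):
    s=s or bot.read_state();R=s["tcp_rot"]
    r=np.r_[R.T@(np.array(p)-s["position"])/.2, Ro.from_matrix(R.T@Rd(hd)).as_rotvec()/(np.pi/2)]
    return np.round(r,4).tolist()
def show():
    s=bot.read_state();y=s["tcp_rot"][:,1];print("t",round(s["time_s"],2),"p",s["position"].round(4),"hd",np.degrees(np.arctan2(y[1],y[0])).round(2),"tilt z",s["tcp_rot"][:,2].round(4),"F",s["force"].round(1),"M",s["moment"].round(2),"op",round(s["opening"],3),"j",s["joint_positions"].round(1))
E
python3 - <<'E'
from h import *
np.set_printoptions(precision=4,suppress=True)
print("big",[onz("top",u,z).round(3) for u,z in (((408,270),.1),((401,292),.01),((441.8,296.7),.15),((419,272),.11),((469,297),.11))])
print(rel((.33,.50,.32),60)); print(rel((.42,.45,.32),55))
E
```

```text
big [array([ 0.403, -0.239,  0.1  ]), array([ 0.338, -0.234,  0.01 ]), array([ 0.341, -0.312,  0.15 ]), array([ 0.399, -0.265,  0.11 ]), array([ 0.335, -0.39 ,  0.11 ])]
[-0.8731, -0.2575, -0.3957, -0.001, -0.0001, 0.1501]
[-1.3755, -0.3695, -0.3957, -0.001, -0.0, 0.2057]
```

>>> {"method": "carry_out", "body": {"targets": [[-0.87,-0.26,-0.4,0,0,0.15],[-0.87,-0.26,-0.4,0,0,0.15],[-0.87,-0.26,-0.4,0,0,0.15],[-0.87,-0.26,-0.4,0,0,0.15]], "jaw": 1}}

```text
time_s: 0.65
position: [0.3329, 0.4985, 0.3227]
tcp_rot: [[-0.864, 0.504, 0.003], [0.504, 0.864, 0.001], [-0.002, 0.002, -1.0]]
force: [-0.4, 0.1, 0.8]
opening: 1.0
```

Run:
```python
from h import *
show(); print(rel((.42,.34,.32),55)); print(rel((.48,.32,.32),50))
```

```text
t 0.65 p [0.3329 0.4985 0.3227] hd 59.75 tilt z [ 2.6e-03  8.0e-04 -1.0e+00] F [-0.4  0.1  0.8] M [0.01 0.03 0.03] op 1.0 j [ 45.6  23.6  80.2  -0.1  76.1 -14.1]
[-0.7755, -0.4652, 0.0138, 0.0013, 0.0011, 0.0528]
[-1.085, -0.4004, 0.0145, 0.0014, 0.0011, 0.1083]
```

>>> {"method": "carry_out", "body": {"targets": [[-1,-0.56,0,0,0,0.1],[-1,-0.56,0,0,0,0.1],[-1,-0.56,0,0,0,0.1],[-1,-0.56,0,0,0,0.1]]}}

```text
time_s: 1.15
position: [0.4492, 0.2995, 0.3221]
tcp_rot: [[-0.774, 0.633, 0.001], [0.633, 0.774, 0.0], [-0.0, 0.001, -1.0]]
force: [0.5, 0.4, 0.8]
opening: 1.002
```

Run:
```python
from h import *
show(); print(rel((.52,.11,.32),45.2))
```

```text
t 1.15 p [0.4492 0.2995 0.3221] hd 50.73 tilt z [ 9.e-04  5.e-04 -1.e+00] F [0.5 0.4 0.8] M [-0.01  0.01 -0.02] op 1.002 j [ 21.8  18.5  88.4   0.   73.  -28.9]
[-0.8739, -0.5094, 0.0101, 0.0006, 0.0002, 0.0614]
```

>>> {"method": "carry_out", "body": {"targets": [[-0.95,-0.7,0,0,0,0.06],[-0.95,-0.7,0,0,0,0.06],[-0.95,-0.7,0,0,0,0.06],[-0.95,-0.7,0,0,0,0.06],[-0.95,-0.7,0,0,0,0.06]]}}

```text
time_s: 1.78
position: [0.5081, 0.0686, 0.3212]
tcp_rot: [[-0.708, 0.706, -0.0], [0.706, 0.708, 0.001], [0.001, 0.0, -1.0]]
force: [-0.1, 0.4, -0.9]
opening: 0.999
```

Run:
```python
from h import *
show(); print(rel((.51,-.19,.30),45.2));print(rel((.518,-.294,.30),45.2))
```

```text
t 1.77 p [0.5081 0.0686 0.3212] hd 45.06 tilt z [-3.e-04  5.e-04 -1.e+00] F [-0.1  0.4 -0.9] M [ 0.01  0.01 -0.04] op 0.999 j [ -4.8  16.2  92.    0.   71.8 -49.9]
[-0.9203, -0.9085, 0.1054, 0.0001, -0.0004, -0.0016]
[-1.3159, -1.2483, 0.1051, 0.0001, -0.0004, -0.0016]
```

>>> {"method": "carry_out", "body": {"targets": [[-0.92,-0.91,0,0,0,0],[-0.92,-0.91,0,0,0,0],[-0.92,-0.91,0,0,0,0],[-0.92,-0.91,0,0,0,0],[-0.92,-0.91,0,0,0,0]]}}

```text
time_s: 2.4
position: [0.51, -0.1919, 0.3204]
tcp_rot: [[-0.706, 0.708, -0.001], [0.708, 0.706, 0.001], [0.001, 0.0, -1.0]]
force: [-0.4, 0.0, 0.0]
opening: 1.0
```

Run:
```python
from h import *
show(); print(rel((.518,-.2945,.24),45.2))
```

```text
t 2.4 p [ 0.51   -0.1919  0.3204] hd 44.9 tilt z [-6.e-04  1.e-03 -1.e+00] F [-0.4  0.   0. ] M [0.01 0.   0.  ] op 1.0 j [-32.4  19.1  87.8   0.   73.2 -77.3]
[-0.3918, -0.3339, 0.4013, 0.0002, -0.0007, -0.0034]
```

>>> {"method": "carry_out", "body": {"targets": [[-0.392,-0.334,0.3,0,0,-0.003],[-0.392,-0.334,0.4,0,0,-0.003],[-0.392,-0.334,0.4,0,0,-0.003],[-0.392,-0.334,0.4,0,0,-0.003]]}}

```text
time_s: 2.9
position: [0.5182, -0.2924, 0.2396]
tcp_rot: [[-0.71, 0.704, -0.002], [0.704, 0.71, 0.004], [0.004, 0.001, -1.0]]
force: [0.0, 0.4, -0.1]
opening: 0.997
```

Run:
```python
from h import *
show(); cv2.imwrite("pics/w1.png",bot.capture("wrist"))
```

```text
t 2.9 p [ 0.5182 -0.2924  0.2396] hd 45.23 tilt z [-0.0021  0.0037 -1.    ] F [ 0.   0.4 -0.1] M [-0.06  0.03  0.  ] op 0.997 j [-40.2  28.1  86.5   0.1  65.6 -85.5]
```

View pics/w1.png

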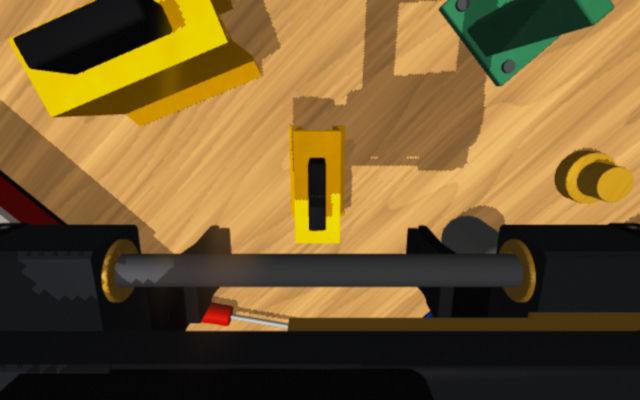

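Run:
```python
from h import *
np.set_printoptions(precision=4,suppress=True)
s=bot.read_state()
for u in ((310,158),(325,158),(310,229),(325,229)): print("ribtop",onz("wrist",u,.116,s))
for u in ((291,130),(343,130),(296,243),(340,243)): print("bridge",onz("wrist",u,.086,s))
print(rel((.5183,-.2948,.109),45.2))
```

```text
ribtop [ 0.4925 -0.2779  0.116 ]
ribtop [ 0.5006 -0.2697  0.116 ]
ribtop [ 0.5333 -0.3188  0.116 ]
ribtop [ 0.5418 -0.3102  0.116 ]
bridge [ 0.4673 -0.2761  0.086 ]
bridge [ 0.4979 -0.2452  0.086 ]
bridge [ 0.541  -0.3455  0.086 ]
bridge [ 0.5691 -0.3171  0.086 ]
[-0.009, -0.0104, 0.6585, 0.0007, -0.0013, 0.0008]
```

>>> {"method": "carry_out", "body": {"targets": [[-0.009,-0.01,0.2,0,-0.002,0],[-0.009,-0.01,0.4,0,-0.002,0],[-0.009,-0.01,0.55,0,-0.002,0],[-0.009,-0.01,0.62,0,-0.002,0],[-0.009,-0.01,0.645,0,-0.002,0],[-0.009,-0.01,0.645,0,-0.002,0]]}}

```text
time_s: 3.7
position: [0.5191, -0.2948, 0.1128]
tcp_rot: [[-0.711, 0.703, 0.003], [0.703, 0.711, -0.001], [-0.003, 0.001, -1.0]]
force: [0.1, -0.6, -0.1]
opening: 0.999
```

Run:
```python
from h import *
show();print(rel((.518,-.295,.109),45.2))
```

```text
t 3.7 p [ 0.5191 -0.2948  0.1128] hd 45.3 tilt z [ 0.0032 -0.0012 -1.    ] F [ 0.1 -0.6 -0.1] M [-0.03  0.02 -0.03] op 0.999 j [-40.3  37.7  92.4   0.1  49.6 -85.7]
[0.0033, -0.0048, 0.0192, 0.0009, 0.002, 0.0011]
```

>>> {"method": "carry_out", "body": {"targets": [[0.003,-0.004,0.017,0,0.002,0],[0.003,-0.004,0.017,0,0.002,0],[0.003,-0.004,0.017,0,0.002,0],[0.003,-0.004,0.017,0,0.002,0],[0.003,-0.004,0.017,0,0.002,0],[0.003,-0.004,0.017,0,0.002,0],[0.003,-0.004,0.017,0,0.002,0],[0.003,-0.004,0.017,0,0.002,0]], "jaw": -1}}

```text
time_s: 4.7
position: [0.5182, -0.2949, 0.1094]
tcp_rot: [[-0.711, 0.703, 0.001], [0.703, 0.711, 0.001], [0.0, 0.001, -1.0]]
force: [0.9, 1.5, 0.0]
opening: 0.174
```

Run:
```python
from h import *
show();print(14/87);cv2.imwrite("pics/s2.png",bot.capture("scene")[100:260,180:420].repeat(3,0).repeat(3,1))
```

```text
t 4.7 p [ 0.5182 -0.2949  0.1094] hd 45.3 tilt z [ 0.001   0.0011 -1.    ] F [0.9 1.5 0. ] M [ 0.07 -0.15 -0.02] op 0.174 j [-40.4  38.   92.5   0.1  49.4 -85.8]
0.16091954022988506
```

View pics/s2.png

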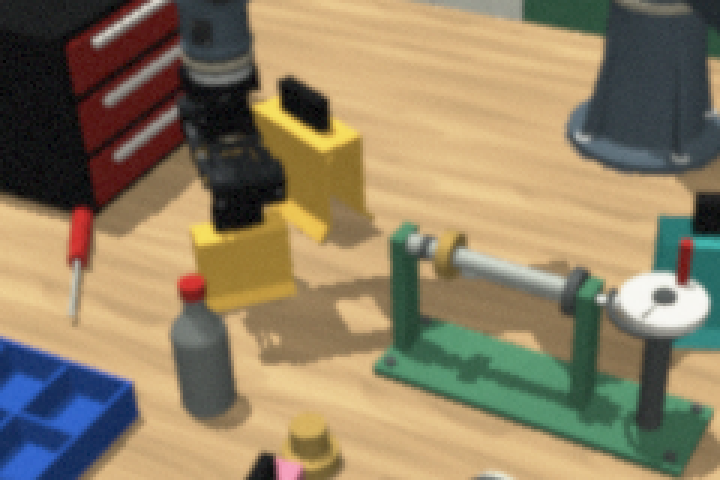

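The grip is on the rib (opening 0.17, about 15 mm), and the fingers sit just above the bridge. I'll lift straight up.

>>> {"method": "carry_out", "body": {"targets": [[0,0,-0.05,0,0,0],[0,0,-0.2,0,0,0],[0,0,-0.4,0,0,0],[0,0,-0.6,0,0,0],[0,0,-0.8,0,0,0],[0,0,-1,0,0,0],[0,0,-1,0,0,0]]}}

```text
time_s: 5.62
position: [0.5193, -0.2962, 0.3131]
tcp_rot: [[-0.711, 0.703, 0.007], [0.703, 0.711, -0.004], [-0.008, 0.002, -1.0]]
force: [1.5, -0.6, -2.8]
opening: 0.156
```

Run:
```python
from h import *
show();print(rel((.53,-.14,.315),20));print(rel((.5415,.031,.315),-2.3))
```

```text
t 5.62 p [ 0.5193 -0.2962  0.3131] hd 45.31 tilt z [ 0.0073 -0.0042 -1.    ] F [ 1.5 -0.6 -2.8] M [-0.05 -0.01 -0.04] op 0.156 j [-40.4  23.8  81.4   0.1  74.3 -85.8]
[0.5112, 0.5925, -0.0126, 0.0025, 0.0048, 0.2812]
[1.0716, 1.2408, -0.0158, 0.0034, 0.0043, 0.529]
```

>>> {"method": "carry_out", "body": {"targets": [[0.2,0.24,0,0,0,0.1],[0.4,0.47,0,0,0,0.2],[0.6,0.7,0,0,0,0.3],[0.75,0.87,0,0,0,0.4],[0.85,1,0,0.003,0.004,0.45],[0.85,1,0,0.003,0.004,0.529],[0.85,1,0,0.003,0.004,0.529]]}}

```text
time_s: 6.5
position: [0.5379, -0.0336, 0.3102]
tcp_rot: [[0.038, 0.999, -0.003], [0.999, -0.038, 0.001], [0.001, -0.003, -1.0]]
force: [0.2, -0.9, -3.5]
opening: 0.156
```

Run:
```python
from h import *
show();print(rel((.5415,.031,.300),-2.3))
```

```text
t 6.5 p [ 0.5379 -0.0336  0.3102] hd -2.16 tilt z [-3.2e-03  7.0e-04 -1.0e+00] F [ 0.2 -0.9 -3.5] M [-0.1   0.07  0.02] op 0.156 j [-15.5  19.2  89.4  -0.   71.6 -13.3]
[0.3233, 0.006, 0.0512, -0.002, -0.0004, 0.0015]
```

>>> {"method": "carry_out", "body": {"targets": [[0.15,0.003,0.0,-0.002,0,0.001],[0.323,0.006,0.02,-0.002,0,0.001],[0.323,0.006,0.05,-0.002,0,0.001],[0.323,0.006,0.05,-0.002,0,0.001],[0.323,0.006,0.05,-0.002,0,0.001]]}}

```text
time_s: 7.12
position: [0.5415, 0.0299, 0.3]
tcp_rot: [[0.04, 0.999, -0.001], [0.999, -0.04, 0.0], [0.0, -0.001, -1.0]]
force: [0.5, -0.6, -3.3]
opening: 0.159
```

Run:
```python
from h import *
show();print(rel((.5415,.031,.200),-2.3))
for n in("scene","top","wrist"): cv2.imwrite(f"pics/{n}3.png",bot.capture(n))
s=cv2.imread("pics/scene3.png");cv2.imwrite("pics/s3c.png",cv2.resize(s[110:270,260:460],None,fx=3.7,fy=3.7,interpolation=cv2.INTER_CUBIC))
```

```text
t 7.12 p [0.5415 0.0299 0.3   ] hd -2.3 tilt z [-5.e-04  2.e-04 -1.e+00] F [ 0.5 -0.6 -3.3] M [-0.13  0.09  0.01] op 0.159 j [-8.7 20.  89.8  0.  70.2 -6.4]
[0.0055, -0.0, 0.4998, -0.0003, -0.0001, 0.0]
```

View pics/s3c.png

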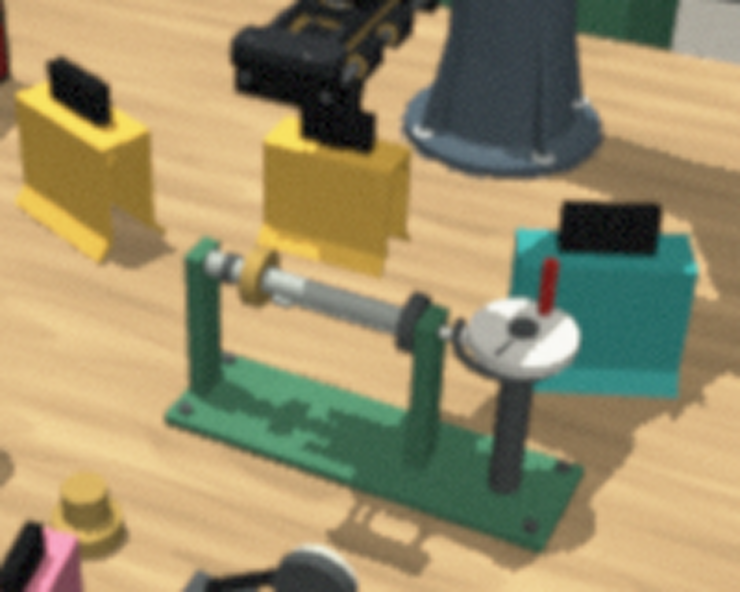

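View pics/wrist3.png

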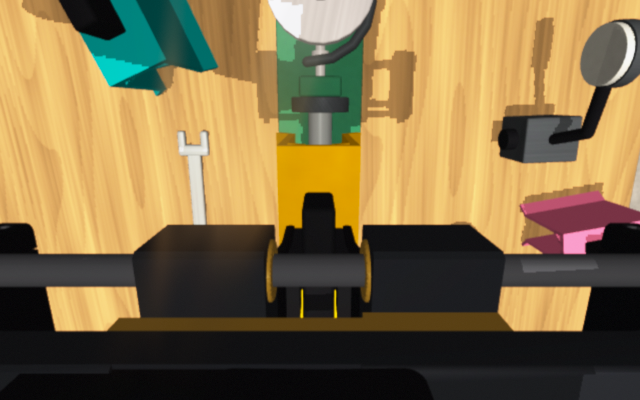

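View pics/top3.png

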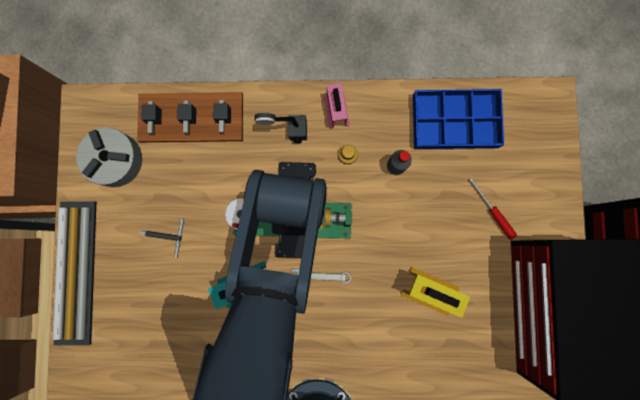

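Run:
```python
from h import *
np.set_printoptions(precision=4,suppress=True)
s=bot.read_state();im=cv2.imread("pics/wrist3.png")
cv2.imwrite("pics/w3c.png",cv2.resize(im[0:240,250:390],None,fx=2.5*1.6,fy=2.5,interpolation=cv2.INTER_CUBIC))
print("bridge end L/R",onz("wrist",(278,145),.277,s),onz("wrist",(360,145),.277,s))
print("bar L/R row130",onz("wrist",(308.5,130),.14,s),onz("wrist",(331,130),.14,s))
print("flange face top",onz("wrist",(320,111),.164,s))
```

```text
bridge end L/R [0.5233 0.079  0.277 ] [0.5621 0.0775 0.277 ]
bar L/R row130 [0.5337 0.0761 0.14  ] [0.5529 0.0754 0.14  ]
flange face top [0.5441 0.0919 0.164 ]
```

View pics/w3c.png

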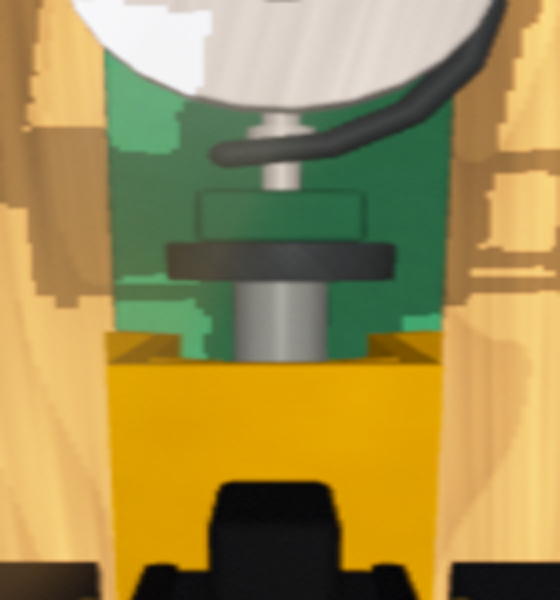

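Run:
```python
from h import *
print(rel((.542,.033,.205),-2.3));print(rel((.542,.033,.181),-2.3))
```

```text
[0.0143, 0.0009, 0.4769, 0.0002, -0.0002, -0.0]
[0.0143, 0.0009, 0.5969, 0.0002, -0.0002, -0.0]
```

>>> {"method": "carry_out", "body": {"targets": [[0.014,0.002,0.05,0,0,0],[0.014,0.002,0.12,0,0,0],[0.014,0.002,0.2,0,0,0],[0.014,0.002,0.28,0,0,0],[0.014,0.002,0.36,0,0,0],[0.014,0.002,0.42,0,0,0],[0.014,0.002,0.47,0,0,0],[0.014,0.002,0.47,0,0,0]]}}

```text
time_s: 8.28
position: [0.5417, 0.033, 0.2055]
tcp_rot: [[0.04, 0.999, -0.002], [0.999, -0.04, 0.001], [0.001, -0.002, -1.0]]
force: [-0.8, 0.0, -3.2]
opening: 0.161
```

Run:
```python
from h import *
show();print(rel((.542,.033,.18),-2.3))
s=bot.capture("scene");cv2.imwrite("pics/s4c.png",cv2.resize(s[110:270,260:460],None,fx=3.7,fy=3.7,interpolation=cv2.INTER_CUBIC))
```

```text
t 8.28 p [0.5417 0.033  0.2055] hd -2.3 tilt z [-1.7e-03  7.0e-04 -1.0e+00] F [-0.8  0.  -3.2] M [-0.1  -0.02 -0.03] op 0.161 j [-8.3 26.7 96.1  0.  57.4 -6. ]
[-0.0002, 0.0019, 0.1273, -0.0011, -0.0004, -0.0]
```

View pics/s4c.png

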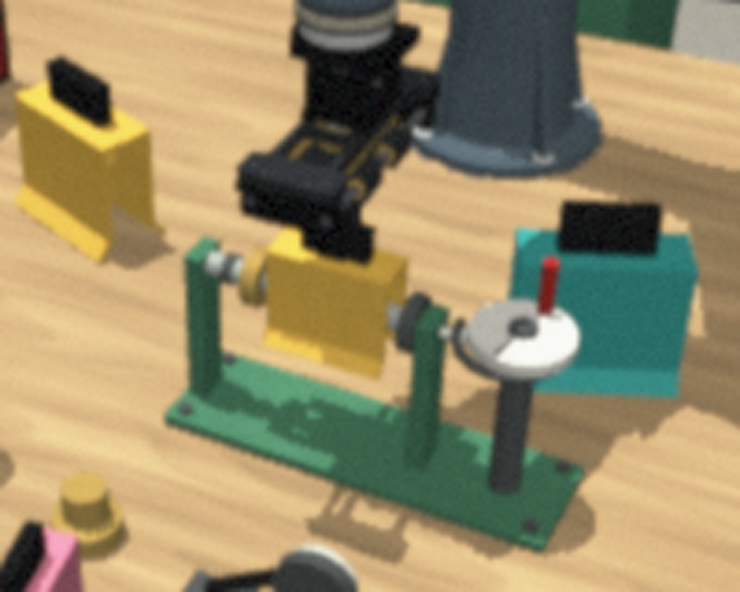

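The shield is straddling the bar between the jaw and the flange with no side force. I'll lower it slowly until it makes contact.

>>> {"method": "carry_out", "body": {"targets": [[0,0.001,0.03,0,0,0],[0,0.001,0.055,0,0,0],[0,0.001,0.075,0,0,0],[0,0.001,0.09,0,0,0],[0,0.001,0.1,0,0,0],[0,0.001,0.11,0,0,0],[0,0.001,0.118,0,0,0],[0,0.001,0.118,0,0,0]]}}

```text
time_s: 9.32
position: [0.5423, 0.033, 0.1824]
tcp_rot: [[0.04, 0.999, -0.0], [0.999, -0.04, 0.0], [0.0, -0.0, -1.0]]
force: [-0.5, -0.0, -3.0]
opening: 0.158
```

Run:
```python
from h import *
show();print(rel((.542,.033,.18),-2.3))
```

```text
t 9.32 p [0.5423 0.033  0.1824] hd -2.3 tilt z [-4.e-04  5.e-04 -1.e+00] F [-0.5 -0.  -3. ] M [-0.13  0.07 -0.05] op 0.158 j [-8.3 28.6 97.3  0.  54.2 -6. ]
[0.0001, -0.0016, 0.012, -0.0003, -0.0003, -0.0]
```

>>> {"method": "carry_out", "body": {"targets": [[0,-0.001,0.005,0,0,0],[0,-0.001,0.01,0,0,0],[0,-0.001,0.015,0,0,0],[0,-0.001,0.017,0,0,0],[0,-0.001,0.017,0,0,0]]}}

```text
time_s: 9.95
position: [0.5425, 0.0329, 0.1794]
tcp_rot: [[0.04, 0.999, 0.001], [0.999, -0.04, 0.0], [0.0, 0.001, -1.0]]
force: [0.3, 1.4, -0.8]
opening: 0.158
```

Run:
```python
from h import *
show();
```

```text
t 9.95 p [0.5425 0.0329 0.1794] hd -2.31 tilt z [ 7.e-04  4.e-04 -1.e+00] F [ 0.3  1.4 -0.8] M [ 0.01  0.03 -0.05] op 0.158 j [-8.3 28.8 97.4  0.  53.7 -6. ]
```

>>> {"method": "carry_out", "body": {"targets": [[0,0,0.004,0,0,0],[0,0,0.007,0,0,0],[0,0,0.007,0,0,0]]}}

```text
time_s: 10.32
position: [0.5425, 0.033, 0.1794]
tcp_rot: [[0.04, 0.999, 0.001], [0.999, -0.04, 0.0], [0.0, 0.001, -1.0]]
force: [-2.2, 0.6, 8.1]
opening: 0.156
```

Run:
```python
from h import *
show();
```

```text
t 10.32 p [0.5425 0.033  0.1794] hd -2.3 tilt z [ 1.3e-03  2.0e-04 -1.0e+00] F [-2.2  0.6  8.1] M [ 0.01  0.47 -0.06] op 0.156 j [-8.3 28.8 97.5  0.  53.7 -6. ]
```

>>> {"method": "carry_out", "body": {"targets": [[0,0,-0.001,0,0,0],[0,0,-0.001,0,0,0],[0,0,-0.001,0,0,0],[0,0,-0.001,0,0,0],[0,0,-0.001,0,0,0]], "jaw": 0}}

```text
time_s: 10.95
position: [0.5425, 0.033, 0.1794]
tcp_rot: [[0.04, 0.999, 0.001], [0.999, -0.04, 0.0], [0.0, 0.001, -1.0]]
force: [-0.1, -0.0, -0.3]
opening: 0.494
```

Run:
```python
from h import *
show();
```

```text
t 10.95 p [0.5425 0.033  0.1794] hd -2.3 tilt z [ 1.e-03  2.e-04 -1.e+00] F [-0.1 -0.  -0.3] M [-0.06  0.05 -0.01] op 0.494 j [-8.3 28.8 97.4  0.  53.7 -6. ]
```

>>> {"method": "carry_out", "body": {"targets": [[0,0,-0.1,0,0,0],[0,0,-0.3,0,0,0],[0,0,-0.5,0,0,0],[0,0,-0.5,0,0,0]]}}

```text
time_s: 11.45
position: [0.5446, 0.0327, 0.2828]
tcp_rot: [[0.04, 0.999, 0.009], [0.999, -0.04, -0.001], [-0.001, 0.009, -1.0]]
force: [-0.5, 0.4, -0.4]
opening: 0.502
```

Run:
```python
from h import *
show(); print(rel((.52,.1,.28),-2.3))
for n in("scene","wrist"): cv2.imwrite(f"pics/{n}5.png",bot.capture(n))
s=cv2.imread("pics/scene5.png");cv2.imwrite("pics/s5c.png",cv2.resize(s[110:270,260:460],None,fx=3.7,fy=3.7,interpolation=cv2.INTER_CUBIC))
```

```text
t 11.45 p [0.5446 0.0327 0.2828] hd -2.3 tilt z [ 9.1e-03 -9.0e-04 -1.0e+00] F [-0.5  0.4 -0.4] M [-0.13  0.03  0.  ] op 0.502 j [-8.3 21.1 91.1  0.  67.3 -6. ]
[0.3313, -0.1363, 0.0126, 0.0058, 0.0003, 0.0]
```

View pics/s5c.png

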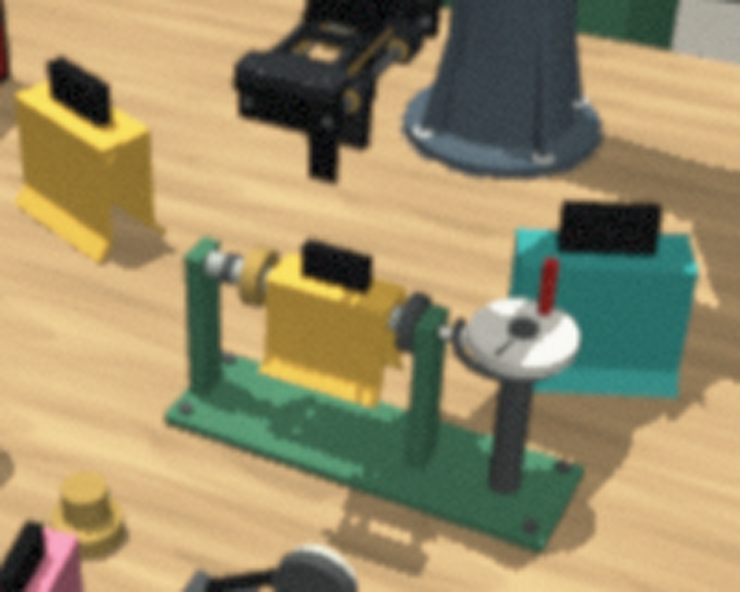

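View pics/wrist5.png

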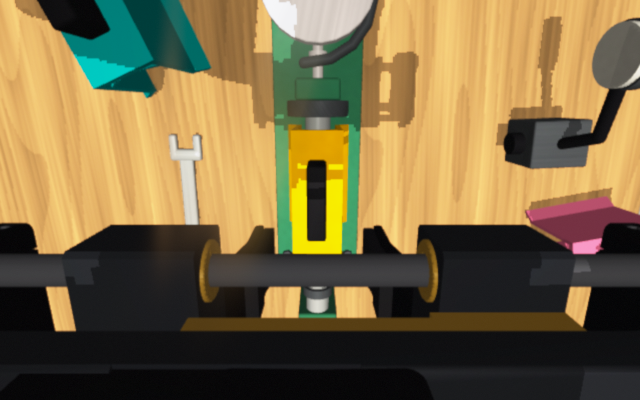

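The shield hangs straight on the bar with gaps on both sides. Next I'll move towards the cam to see the pin in the wrist camera.

>>> {"method": "carry_out", "body": {"targets": [[0.2,-0.08,0,0.003,0,0],[0.331,-0.136,0,0.006,0,0],[0.331,-0.136,0,0.006,0,0],[0.331,-0.136,0,0.006,0,0]]}}

```text
time_s: 12.05
position: [0.5174, 0.0998, 0.2784]
tcp_rot: [[0.04, 0.999, -0.01], [0.999, -0.04, -0.0], [-0.0, -0.01, -1.0]]
force: [-0.1, -0.5, -0.4]
opening: 0.501
```

Run:
```python
from h import *
show(); cv2.imwrite("pics/wrist6.png",bot.capture("wrist"))
```

```text
t 12.05 p [0.5174 0.0998 0.2784] hd -2.28 tilt z [-0.0099 -0.     -1.    ] F [-0.1 -0.5 -0.4] M [-0.1   0.01 -0.  ] op 0.501 j [-1.2 20.3 93.2 -0.  67.1  1.1]
```

View pics/wrist6.png

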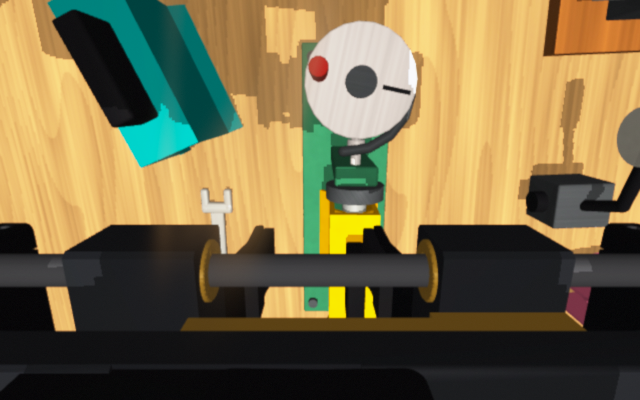

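Run:
```python
from h import *
np.set_printoptions(precision=4,suppress=True)
s=bot.read_state();im=cv2.imread("pics/wrist6.png");h=cv2.cvtColor(im,cv2.COLOR_BGR2HSV)
r=((h[...,0]<6)|(h[...,0]>174))&(h[...,1]>130)&(h[...,2]>60);r[110:]=0;r[:,:290]=0;r[:,350:]=0
for a,c,m,bb in blobs(r,20): print(a,c,bb,onz("wrist",c,.2,s))
print("pin top",onz("wrist",(318.5,66.5),.207,s))
print("disc",onz("wrist",(361,79.5),.162,s))
ax=np.array([.5478,.1812]);pin=onz("wrist",(318.5,66.5),.207,s)[:2];d=pin-ax;print(d,np.hypot(*d))
print("top view axis/pin from first look: ", np.array([.5198,.1884])-ax)
```

```text
357 [318.2521  67.6807] [309  56  19  25] [0.5191 0.1875 0.2   ]
pin top [0.5193 0.1875 0.207 ]
disc [0.5486 0.182  0.162 ]
[-0.0285  0.0063] 0.029156761994003515
top view axis/pin from first look:  [-0.028   0.0072]
```

Run:
```python
from h import *
print(rel((.5193,.188,.25),-2.3))
```

```text
[0.4424, -0.0084, 0.143, -0.006, 0.0002, -0.0003]
```

>>> {"method": "carry_out", "body": {"targets": [[0.2,-0.004,0,-0.006,0,0],[0.442,-0.008,0,-0.006,0,0],[0.442,-0.008,0.1,-0.006,0,0],[0.442,-0.008,0.143,-0.006,0,0],[0.442,-0.008,0.143,-0.006,0,0],[0.442,-0.008,0.143,-0.006,0,0]]}}

```text
time_s: 12.85
position: [0.52, 0.1872, 0.2504]
tcp_rot: [[0.042, 0.999, 0.001], [0.999, -0.042, -0.0], [-0.0, 0.001, -1.0]]
force: [0.8, 0.6, -0.1]
opening: 0.504
```

Run:
```python
from h import *
show(); print(rel((.5193,.188,.192),-2.3))
```

```text
t 12.85 p [0.52   0.1872 0.2504] hd -2.41 tilt z [ 8.e-04 -2.e-04 -1.e+00] F [ 0.8  0.6 -0.1] M [-0.14  0.08 -0.02] op 0.504 j [ 8.2 24.  92.  -0.  63.9 10.6]
[0.0041, -0.0039, 0.292, 0.0005, 0.0001, -0.0012]
```

>>> {"method": "carry_out", "body": {"targets": [[0.004,-0.004,0.08,0,0,-0.001],[0.004,-0.004,0.16,0,0,-0.001],[0.004,-0.004,0.23,0,0,-0.001],[0.004,-0.004,0.28,0,0,-0.001],[0.004,-0.004,0.29,0,0,-0.001],[0.004,-0.004,0.29,0,0,-0.001]]}}

```text
time_s: 13.6
position: [0.5195, 0.188, 0.1925]
tcp_rot: [[0.041, 0.999, 0.001], [0.999, -0.041, -0.0], [-0.0, 0.001, -1.0]]
force: [0.2, -0.1, 0.9]
opening: 0.502
```

Run:
```python
from h import *
show(); s=bot.capture("scene");cv2.imwrite("pics/s7c.png",cv2.resize(s[110:270,260:460],None,fx=3.7,fy=3.7,interpolation=cv2.INTER_CUBIC))
```

```text
t 13.6 p [0.5195 0.188  0.1925] hd -2.32 tilt z [ 1.2e-03 -1.0e-04 -1.0e+00] F [ 0.2 -0.1  0.9] M [-0.09  0.07  0.04] op 0.502 j [ 8.3 28.3 95.5 -0.  56.1 10.6]
```

View pics/s7c.png

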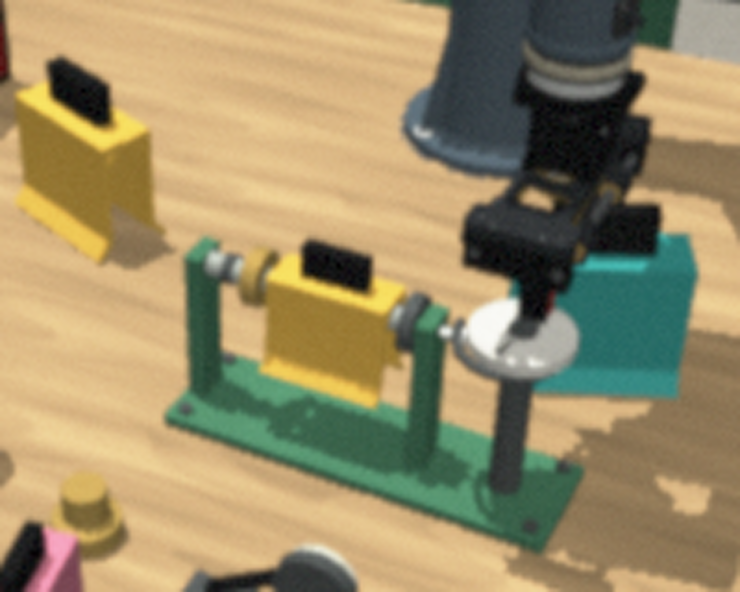

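>>> {"method": "carry_out", "body": {"targets": [[0,0,0,0,0,0],[0,0,0,0,0,0],[0,0,0,0,0,0],[0,0,0,0,0,0],[0,0,0,0,0,0],[0,0,0,0,0,0]], "jaw": -1}}

```text
time_s: 14.4
position: [0.52, 0.188, 0.1929]
tcp_rot: [[0.04, 0.999, 0.002], [0.999, -0.04, -0.0], [0.0, 0.002, -1.0]]
force: [0.9, -1.0, -0.6]
opening: 0.128
```

Run:
```python
from h import *
show(); s=bot.read_state(); p=s["position"]
ax=np.array([.548,.1814]); 
h0=np.degrees(np.arctan2(p[1]-ax[1],p[0]-ax[0])); print(h0, np.hypot(*(p[:2]-ax)), 12/87)
for a in np.linspace(h0,-2.3,15): print(round(a,1),rel((ax[0]+.03*np.cos(np.radians(a)),ax[1]+.03*np.sin(np.radians(a)),p[2]),-2.3,s)[:3])
```

```text
t 14.4 p [0.52   0.188  0.1929] hd -2.32 tilt z [ 0.0024 -0.     -1.    ] F [ 0.9 -1.  -0.6] M [-0.09 -0.13 -0.04] op 0.128 j [ 8.3 28.3 95.5 -0.  56.1 10.6]
166.6794706481437 0.02876821231562995 0.13793103448275862
166.7 [0.0012, -0.006, -0.0]
154.6 [0.0313, 0.0032, 0.0]
142.5 [0.0589, 0.0185, 0.0]
130.5 [0.0826, 0.0393, 0.0001]
118.4 [0.1015, 0.0646, 0.0002]
106.3 [0.1147, 0.0932, 0.0002]
94.3 [0.1216, 0.124, 0.0003]
82.2 [0.1219, 0.1555, 0.0004]
70.1 [0.1156, 0.1865, 0.0005]
58.0 [0.1029, 0.2154, 0.0005]
46.0 [0.0845, 0.241, 0.0006]
33.9 [0.0612, 0.2622, 0.0006]
21.8 [0.0339, 0.2781, 0.0007]
9.8 [0.004, 0.2879, 0.0007]
-2.3 [-0.0274, 0.2912, 0.0007]
```

>>> {"method": "carry_out", "body": {"targets": [[0.016,0.002,0,0,0,0],[0.032,0.006,0,0,0,0],[0.046,0.013,0,0,0,0],[0.06,0.021,0,0,0,0],[0.073,0.031,0,0,0,0],[0.084,0.042,0,0,0,0],[0.094,0.055,0,0,0,0],[0.103,0.068,0,0,0,0]]}}

```text
time_s: 15.4
position: [0.529, 0.206, 0.1926]
tcp_rot: [[0.04, 0.999, -0.011], [0.999, -0.041, -0.005], [-0.005, -0.011, -1.0]]
force: [-10.4, -6.4, 9.4]
opening: 0.127
```

Run:
```python
from h import *
show()
```

```text
t 15.4 p [0.529  0.206  0.1926] hd -2.32 tilt z [-0.0109 -0.0049 -0.9999] F [-10.4  -6.4   9.4] M [-0.92  1.77 -0.15] op 0.127 j [10.1 29.6 92.8 -0.2 58.2 12.5]
```

```bash
cat > arc.py <<'E'
from h import *
show(); s=bot.read_state(); p=s["position"]
ax=np.array([.5485,.1818]); h0=np.degrees(np.arctan2(p[1]-ax[1],p[0]-ax[0])); print(h0, np.hypot(*(p[:2]-ax)))
for a in np.arange(h0-8,-20,-8): print(round(a,1),rel((ax[0]+.03*np.cos(np.radians(a)),ax[1]+.03*np.sin(np.radians(a)),.1925),-2.3,s))
E
python3 arc.py
```

```text
t 15.4 p [0.529  0.206  0.1926] hd -2.32 tilt z [-0.0109 -0.0049 -0.9999] F [-10.4  -6.4   9.4] M [-0.92  1.77 -0.15] op 0.127 j [10.1 29.6 92.8 -0.2 58.2 12.5]
128.9359719714012 0.031091050987401798
120.9 [0.0086, 0.0203, 0.0001, -0.0068, 0.0034, -0.0002]
112.9 [0.0188, 0.0385, -0.0002, -0.0068, 0.0034, -0.0002]
104.9 [0.0264, 0.058, -0.0004, -0.0068, 0.0034, -0.0002]
96.9 [0.0312, 0.0784, -0.0007, -0.0068, 0.0034, -0.0002]
88.9 [0.0331, 0.0992, -0.0009, -0.0068, 0.0034, -0.0002]
80.9 [0.0321, 0.1201, -0.0011, -0.0068, 0.0034, -0.0002]
72.9 [0.0282, 0.1407, -0.0013, -0.0068, 0.0034, -0.0002]
64.9 [0.0215, 0.1605, -0.0015, -0.0068, 0.0034, -0.0002]
56.9 [0.012, 0.1792, -0.0016, -0.0068, 0.0034, -0.0002]
48.9 [0.0001, 0.1964, -0.0017, -0.0068, 0.0034, -0.0002]
40.9 [-0.0141, 0.2117, -0.0018, -0.0068, 0.0034, -0.0002]
32.9 [-0.0303, 0.225, -0.0019, -0.0068, 0.0034, -0.0002]
24.9 [-0.0482, 0.2358, -0.0019, -0.0068, 0.0034, -0.0002]
16.9 [-0.0674, 0.2441, -0.0019, -0.0068, 0.0034, -0.0002]
8.9 [-0.0876, 0.2496, -0.0018, -0.0068, 0.0034, -0.0002]
0.9 [-0.1084, 0.2523, -0.0018, -0.0068, 0.0034, -0.0002]
-7.1 [-0.1293, 0.252, -0.0017, -0.0068, 0.0034, -0.0002]
-15.1 [-0.15, 0.2488, -0.0015, -0.0068, 0.0034, -0.0002]
```

>>> {"method": "carry_out", "body": {"targets": [[0.009,0.02,0,-0.007,0.003,0],[0.019,0.038,0,-0.007,0.003,0],[0.026,0.058,0,-0.007,0.003,0],[0.031,0.078,0,-0.007,0.003,0],[0.033,0.099,0,-0.007,0.003,0],[0.032,0.12,0,-0.007,0.003,0],[0.028,0.14,0,-0.007,0.003,0],[0.022,0.16,0,-0.007,0.003,0]]}}

```text
time_s: 16.4
position: [0.5534, 0.2148, 0.1924]
tcp_rot: [[0.043, 0.999, -0.016], [0.999, -0.043, 0.009], [0.009, -0.016, -1.0]]
force: [-12.7, 13.6, 11.0]
opening: 0.129
```

```bash
python3 arc.py
```

```text
t 16.4 p [0.5534 0.2148 0.1924] hd -2.46 tilt z [-0.0155  0.0094 -0.9998] F [-12.7  13.6  11. ] M [ 2.28  2.22 -0.33] op 0.129 j [10.1 31.4 89.1  0.8 60.3 12.2]
81.63838213179822 0.03335954660644802
73.6 [-0.0203, 0.0189, -0.0011, -0.0101, -0.0056, -0.0019]
65.6 [-0.0267, 0.0388, -0.0015, -0.0101, -0.0056, -0.0019]
57.6 [-0.0359, 0.0576, -0.0019, -0.0101, -0.0056, -0.0019]
49.6 [-0.0475, 0.075, -0.0022, -0.0101, -0.0056, -0.0019]
41.6 [-0.0615, 0.0906, -0.0026, -0.0101, -0.0056, -0.0019]
33.6 [-0.0775, 0.104, -0.003, -0.0101, -0.0056, -0.0019]
25.6 [-0.0952, 0.1152, -0.0033, -0.0101, -0.0056, -0.0019]
17.6 [-0.1143, 0.1237, -0.0036, -0.0101, -0.0056, -0.0019]
9.6 [-0.1344, 0.1295, -0.0039, -0.0101, -0.0056, -0.0019]
1.6 [-0.1552, 0.1325, -0.0041, -0.0101, -0.0056, -0.0019]
-6.4 [-0.1761, 0.1325, -0.0043, -0.0101, -0.0056, -0.0019]
-14.4 [-0.1968, 0.1296, -0.0044, -0.0101, -0.0056, -0.0019]
```

>>> {"method": "carry_out", "body": {"targets": [[-0.004,0.021,0,-0.01,-0.005,0],[-0.01,0.041,0,-0.01,-0.005,0],[-0.019,0.06,0,-0.01,-0.005,0],[-0.031,0.077,0,-0.01,-0.005,0],[-0.045,0.093,0,-0.01,-0.005,0],[-0.061,0.108,0,-0.01,-0.005,0],[-0.078,0.12,0,-0.01,-0.005,0],[-0.098,0.128,0,-0.01,-0.005,0]]}}

```text
time_s: 17.4
position: [0.5742, 0.1988, 0.1921]
tcp_rot: [[0.045, 0.999, -0.008], [0.999, -0.045, 0.01], [0.009, -0.008, -1.0]]
force: [-7.2, 11.6, 6.1]
opening: 0.123
```

```bash
python3 arc.py;python3 - <<'E'
from h import *
s=bot.capture("scene");cv2.imwrite("pics/s8c.png",cv2.resize(s[110:270,260:460],None,fx=3.7,fy=3.7,interpolation=cv2.INTER_CUBIC))
E
```

```text
t 17.4 p [0.5742 0.1988 0.1921] hd -2.58 tilt z [-0.0078  0.0095 -0.9999] F [-7.2 11.6  6.1] M [ 1.7   1.22 -0.18] op 0.123 j [ 8.3 32.3 87.3  0.7 60.8 10.5]
33.42173534120582 0.030796217090754682
25.4 [-0.0201, 0.0079, -0.0024, -0.0052, -0.0058, -0.0031]
17.4 [-0.0392, 0.0164, -0.0027, -0.0052, -0.0058, -0.0031]
9.4 [-0.0593, 0.0221, -0.0029, -0.0052, -0.0058, -0.0031]
1.4 [-0.08, 0.025, -0.0031, -0.0052, -0.0058, -0.0031]
-6.6 [-0.1009, 0.025, -0.0033, -0.0052, -0.0058, -0.0031]
-14.6 [-0.1217, 0.0221, -0.0035, -0.0052, -0.0058, -0.0031]
```

View pics/s8c.png

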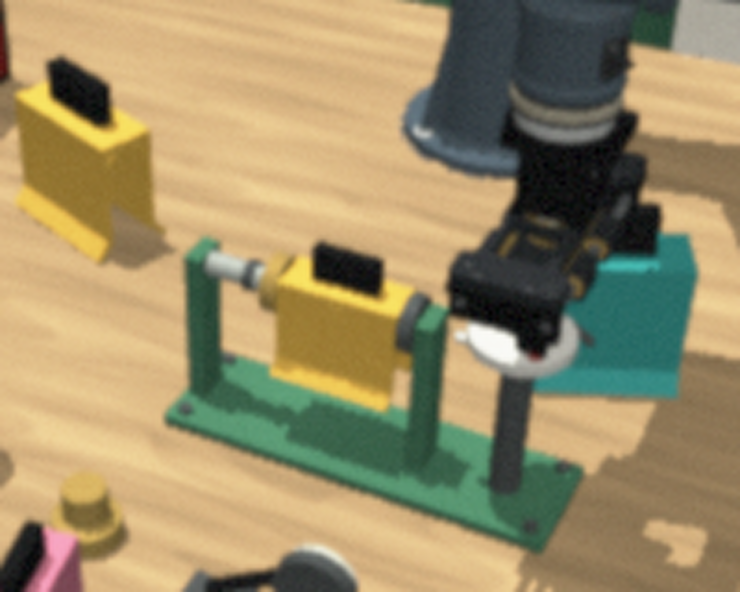

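>>> {"method": "carry_out", "body": {"targets": [[-0.015,0.01,0,-0.005,-0.006,0],[-0.03,0.016,0,-0.005,-0.006,0],[-0.045,0.021,0,-0.005,-0.006,0],[-0.06,0.025,0,-0.005,-0.006,0],[-0.075,0.026,0,-0.005,-0.006,0],[-0.09,0.026,0,-0.005,-0.006,0],[-0.1,0.026,0,-0.005,-0.006,0],[-0.11,0.026,0,-0.005,-0.006,0],[-0.11,0.026,0,-0.005,-0.006,0]]}}

```text
time_s: 18.58
position: [0.579, 0.1808, 0.1921]
tcp_rot: [[0.048, 0.999, 0.002], [0.999, -0.048, 0.009], [0.009, 0.001, -1.0]]
force: [0.1, 12.1, 0.7]
opening: 0.128
```

```bash
python3 arc.py
```

```text
t 18.57 p [0.579  0.1808 0.1921] hd -2.74 tilt z [ 0.0017  0.0089 -1.    ] F [ 0.1 12.1  0.7] M [ 2.08  0.01 -0.16] op 0.128 j [ 6.6 32.1 87.8  0.6 60.   9. ]
-1.823552765428827 0.030506046593233627
-9.8 [-0.0209, -0.0037, -0.0023, 0.0008, -0.0057, -0.0049]
-17.8 [-0.0415, -0.0077, -0.0024, 0.0008, -0.0057, -0.0049]
```

>>> {"method": "carry_out", "body": {"targets": [[-0.02,-0.001,0,0,-0.006,0],[-0.03,-0.002,0,0,-0.006,0],[-0.04,-0.003,0,0,-0.006,0],[-0.04,-0.003,0,0,-0.006,0]]}}

```text
time_s: 19.08
position: [0.579, 0.1776, 0.1921]
tcp_rot: [[0.05, 0.999, 0.004], [0.999, -0.05, 0.009], [0.009, 0.004, -1.0]]
force: [1.2, 12.5, -2.2]
opening: 0.13
```

```bash
python3 arc.py
```

```text
t 19.07 p [0.579  0.1776 0.1921] hd -2.88 tilt z [ 0.0044  0.0089 -1.    ] F [ 1.2 12.5 -2.2] M [ 1.92 -0.28 -0.17] op 0.13 j [ 6.3 31.9 88.   0.6 59.7  8.9]
-7.857336418819688 0.03075105117299295
-15.9 [-0.0203, -0.007, -0.0022, 0.0025, -0.0058, -0.0064]
```

>>> {"method": "carry_out", "body": {"targets": [[-0.03,-0.002,0,0,-0.006,0.006],[-0.04,-0.003,0,0,-0.006,0.006],[-0.045,-0.004,0,0,-0.006,0.006],[-0.045,-0.004,0,0,-0.006,0.006]]}}

```text
time_s: 19.58
position: [0.5788, 0.1764, 0.1921]
tcp_rot: [[0.063, 0.998, 0.008], [0.998, -0.063, 0.015], [0.015, 0.007, -1.0]]
force: [2.7, 20.2, -2.6]
opening: 0.13
```

```bash
python3 arc.py
python3 - <<'E'
from h import *
s=bot.capture("scene");cv2.imwrite("pics/s9c.png",cv2.resize(s[140:250,300:450],None,fx=5,fy=5,interpolation=cv2.INTER_CUBIC))
E
```

```text
t 19.57 p [0.5788 0.1764 0.1921] hd -3.61 tilt z [ 0.008   0.0148 -0.9999] F [ 2.7 20.2 -2.6] M [ 3.3  -0.31 -0.11] op 0.13 j [ 6.  31.8 88.3  0.9 59.3  9.1]
-10.04405356606392 0.030819767138971985
-18.0 [-0.0201, -0.0078, -0.0024, 0.0046, -0.0096, -0.0145]
```

View pics/s9c.png

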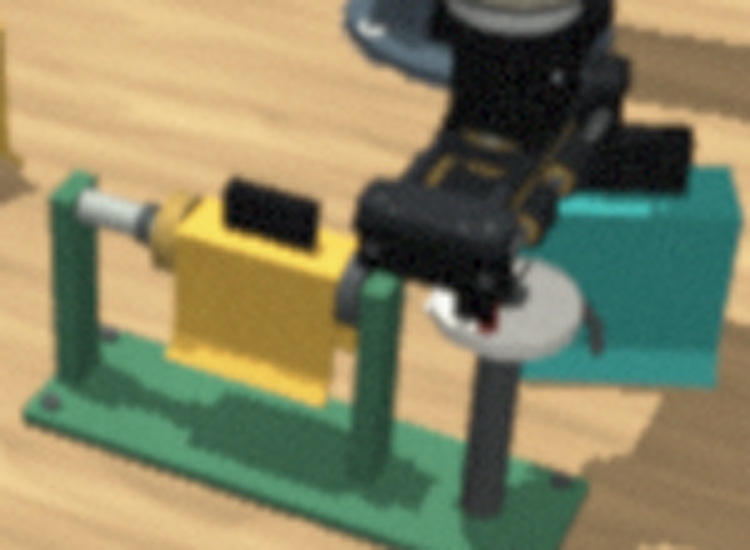

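Force rose to 20 N with almost no further travel, so the cam is at its stop. I'll relax, open, and check.

>>> {"method": "carry_out", "body": {"targets": [[0.005,0,0,0,0,0],[0.005,0,0,0,0,0],[0.005,0,0,0,0,0],[0.005,0,0,0,0,0],[0.005,0,0,0,0,0]], "jaw": 0}}

```text
time_s: 20.25
position: [0.579, 0.177, 0.1921]
tcp_rot: [[0.063, 0.998, 0.008], [0.998, -0.063, 0.014], [0.015, 0.007, -1.0]]
force: [-0.2, 0.2, -0.6]
opening: 0.494
```

>>> {"method": "carry_out", "body": {"targets": [[0,0,-0.15,0,0,0],[0,0,-0.3,0,0,0],[0,0,-0.5,0,0,0],[-0.3,0,-0.5,0,0,0],[-0.5,0,-0.5,0,0,0],[-0.5,0,-0.5,0,0,0]]}}

```text
time_s: 21.0
position: [0.5718, 0.073, 0.2908]
tcp_rot: [[0.068, 0.998, 0.008], [0.998, -0.068, 0.014], [0.014, 0.007, -1.0]]
force: [-0.9, -0.7, 0.1]
opening: 0.502
```

Run:
```python
from h import *
show()
for n in("scene","wrist","top"): cv2.imwrite(f"pics/{n}10.png",bot.capture(n))
s=cv2.imread("pics/scene10.png");cv2.imwrite("pics/s10c.png",cv2.resize(s[140:250,300:450],None,fx=5,fy=5,interpolation=cv2.INTER_CUBIC))
```

```text
t 21.0 p [0.5718 0.073  0.2908] hd -3.89 tilt z [ 0.008   0.0139 -0.9999] F [-0.9 -0.7  0.1] M [-0.07  0.05  0.02] op 0.502 j [-4.2 23.1 86.2  0.9 70.2 -0.7]
```

View pics/s10c.png

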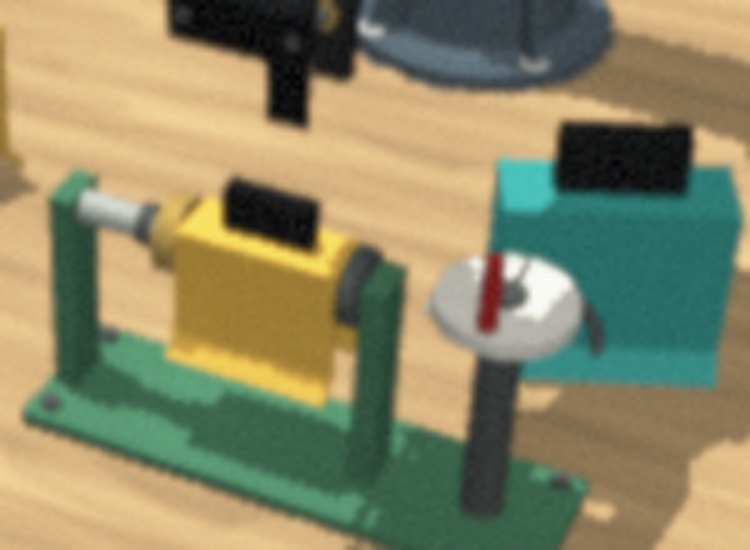

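View pics/wrist10.png

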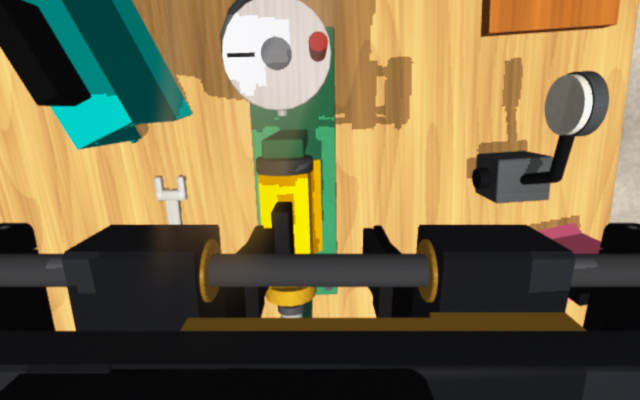

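Run:
```python
from h import *
np.set_printoptions(precision=4,suppress=True)
s=bot.read_state()
h=onz("wrist",(275.5,53),.162,s);p=onz("wrist",(318.5,42),.207,s);pb=onz("wrist",(316,57),.163,s)
print("hub",h,"pin top",p,"base",pb)
for a in(p,pb): d=a-h;print("pin heading",np.degrees(np.arctan2(d[1],d[0])),"r",np.hypot(d[0],d[1]))
l=onz("wrist",(228.5,54.5),.162,s)-h;print("line dir",np.degrees(np.arctan2(l[1],l[0])),"axis -x:",177.7)
im=cv2.imread("pics/wrist10.png");cv2.imwrite("pics/w10c.png",cv2.resize(im[0:180,210:350],None,fx=4,fy=3.3,interpolation=cv2.INTER_CUBIC))
im=cv2.imread("pics/wrist6.png");h0=None
# shield
r=[onz("wrist",u,.186,s) for u in((276,203),(289,203))];print("rib +y end",r)
```

```text
hub [0.5468 0.183  0.162 ] pin top [0.5778 0.1806 0.207 ] base [0.5761 0.1782 0.163 ]
pin heading -4.421402968673909 r 0.031061371985370224
pin heading -9.181393855843265 r 0.02963796611381743
line dir 178.1028761210845 axis -x: 177.7
rib +y end [array([0.5401, 0.0765, 0.186 ]), array([0.5496, 0.0759, 0.186 ])]
```

View pics/w10c.png

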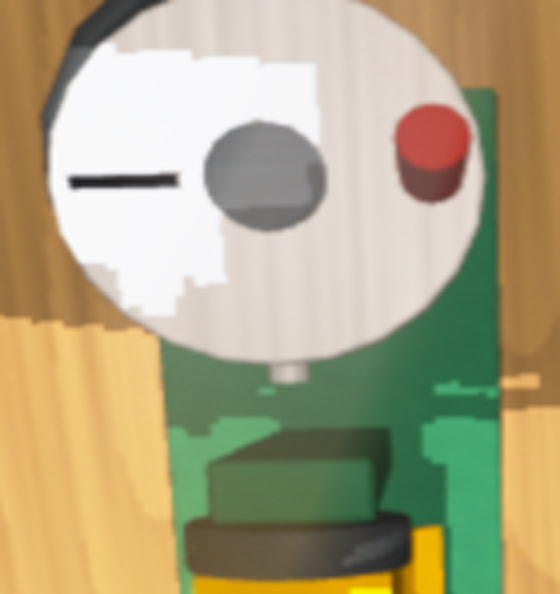

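View pics/top10.png

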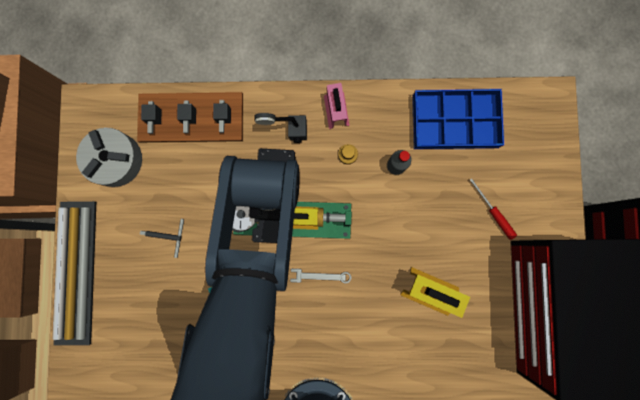

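>>> {"method": "carry_out", "body": {"targets": [[-0.3,-0.2,-0.3,0,0,0],[-0.6,-0.5,-0.4,0,0,0],[-0.9,-0.8,-0.4,0,0,0],[-1,-0.8,-0.4,0,0,0],[-1,-0.8,-0.4,0,0,0],[-1,-0.8,-0.4,0,0,0]]}}

```text
time_s: 21.9
position: [0.3985, -0.1146, 0.3668]
tcp_rot: [[0.065, 0.998, 0.009], [0.998, -0.065, 0.015], [0.015, 0.008, -1.0]]
force: [0.5, -1.0, -0.0]
opening: 0.499
```

Run:
```python
from h import *
show()
for n in("scene","top"): cv2.imwrite(f"pics/{n}11.png",bot.capture(n))
s=cv2.imread("pics/top11.png");cv2.imwrite("pics/t11c.png",cv2.resize(s[180:260,210:370],None,fx=5,fy=5,interpolation=cv2.INTER_CUBIC))
```

```text
t 21.9 p [ 0.3985 -0.1146  0.3668] hd -3.76 tilt z [ 0.009   0.0149 -0.9998] F [ 0.5 -1.  -0. ] M [-0.09  0.04 -0.06] op 0.499 j [-32.3   4.6  99.7   1.   75.8 -28.8]
```

View pics/t11c.png

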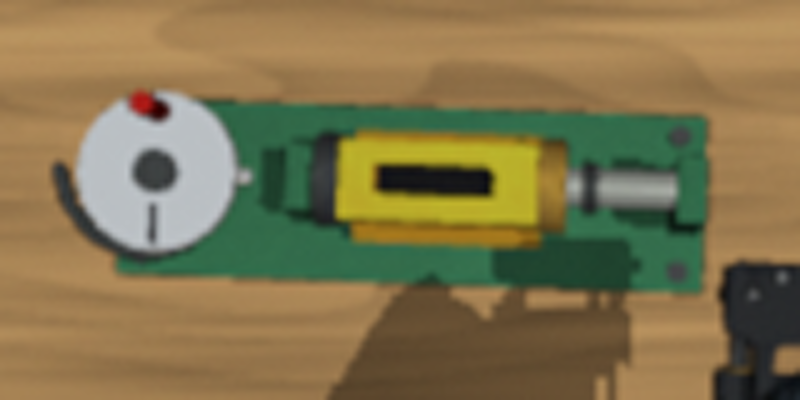

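View pics/scene11.png

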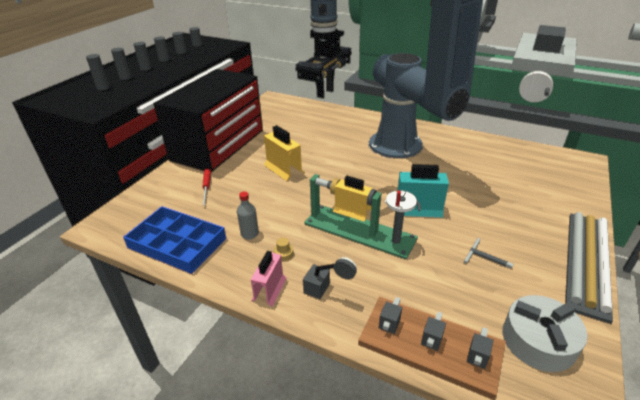

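Run:
```python
from h import *
np.set_printoptions(precision=4,suppress=True)
f=lambda x,y,z:onz("top",np.array([x,y])/5-.4+[210,180],z)
print("bridge ends",f(336,180,.146),f(540,187,.146),"rib",f(376,179,.18),f(493,182,.18))
h=f(155,171,.162);p=f(140,103,.207);d=p-h;print("pin",d,np.degrees(np.arctan2(d[1],d[0])))
a=f(153,204,.162)-f(152,243,.162);print("line",np.degrees(np.arctan2(a[1],a[0])))
t0=cv2.imread("pics/top0.png");t1=cv2.imread("pics/top11.png")
H=[cv2.cvtColor(i,cv2.COLOR_BGR2HSV) for i in(t0,t1)]
D=cv2.absdiff(t0,t1).max(2);
for n,(x,y,w,hh) in dict(wrench=(285,262,72,28),key=(135,212,55,50),bottle=(385,145,32,32),driver=(462,172,60,70),bush=(334,140,30,28)).items():
    print(n,int((D[y:y+hh,x:x+w]>50).sum()))
```

```text
bridge ends [0.5435 0.0936 0.146 ] [ 0.5391 -0.009   0.146 ] rib [0.5418 0.0702 0.18  ] [0.5398 0.0131 0.18  ]
pin [ 0.0297 -0.0013  0.045 ] -2.4474983985752714
line -0.9890241329011537
wrench 827
key 0
bottle 0
driver 0
bush 0
```

Run:
```python
import cv2,numpy as np
a=[cv2.imread(f"pics/top{k}.png")[255:300,275:365] for k in(0,10,11)]
cv2.imwrite("pics/wr.png",cv2.resize(np.vstack(a),None,fx=4,fy=4))
```

```text
(no output)
```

View pics/wr.png

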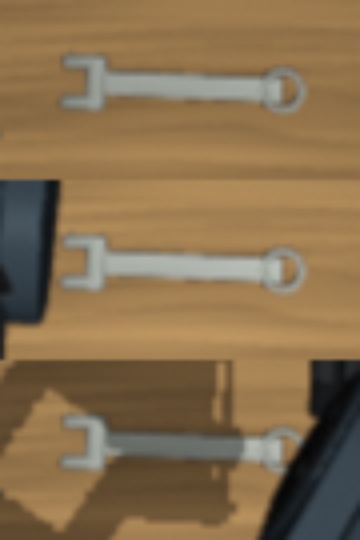

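The wrench hasn't moved; the pixel difference was only the arm and its shadow. Everything checks out, so I'll hand in.

```bash
python3 -c "
from rig import bot
print(bot.hand_in())"
```

```text
the job is handed in; nothing more can be done
None
```

The job is done and handed in at about 22 s of the 62 s allowed. I lowered the small yellow shield onto the bar and let it go. I then turned the cam by its red pin, clockwise, until the force rose sharply at the stop, released the pin and moved the arm clear.

**Final checks**
- **Seating:** when lowered, the shield stopped at a gripper height of 179.4 mm, where a fully hung shield should be. The last scene view shows it level.
- **Clamping:** the rib's centre is at y ≈ 41.7 mm in the world frame, against about 41 mm expected when drawn tight. The top view shows no gap at the flange or the jaw.
- **Cam:** the pin is at −2.4° in the top view, against −2.3° for the full half turn.
- **Loose tools:** the key, bottle, screwdriver and bushing show no change from the first picture. The wrench area differs, but only from the arm and its shadow; the wrench is where it was.

**What disagreed**
- **Wrist-camera estimates:** two were off. They put the pin at −4.4° to −9.2° and the rib about 7 mm too far towards the flange; I trusted the top view instead.
- **Slip on the pin:** the fingers slipped a few millimetres on the pin during the turn. The forces I read stayed at about 20 N or less.

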